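# Key the clamping collar onto the setting block and hold it home

### The job

Fit the knurled clamping collar on the post of the round setting block: lift it from the bench, lower it upright over the post, and feel it round until its hidden keyways drop over the lugs. Then press it down against the spring plate until it is fully home, flat on the shoulder of the block, and finish while still holding it pressed there: do not let go. Leave the other things on the bench where they are.

Things in the scene. Friction and masses are not known exactly. Their poses are not given: they have to be found in the camera images.
- collar: Loose knurled aluminium collar: thick ring 56 mm across (57 over the knurling), 34 high, about 0.18 kg, 30 mm bore right through. It stands on the bench right way up. Four blind keyways, unseen from above, run up the bore wall from the underside a quarter turn apart: 11 mm wide, 41 across, 22 deep; their place round it is not marked. Origin: centre of the underside, z up.
- block: Setting block, fixed to the bench: round dark steel foot 110 mm across and 20 high, on it a drum 66 mm across whose flat top, 36 mm over the bench, is the shoulder. A steel post 27 mm across rises from it, straight for 24 mm, then tapering to 17 mm at its end, 32 mm over the shoulder. Origin: centre of the underside, on the post's axis.
- seat (a point): Point on the post's axis at the height of the shoulder (36 mm over the bench). When the collar is home its underside's centre lies here.
- lugs (a point): Point on the post's axis at the top of its four lugs, 16 mm over the shoulder. Lugs: level round pins a quarter turn apart, 6 mm thick, out to 18.5 mm from the axis, pointing differently each time (no listed yaw tells it). An unmatched collar stops with its underside here; turned up to a quarter turn it reaches a spot, 0.13 rad to either side, where it drops past; then it cannot turn.
- post_top (a point): Centre of the post's upper end, 32 mm over the seat.
- plate (a joint): Sprung brass pressure plate, a disc 40 mm across round the foot of the post, 5 mm proud of the shoulder when free (value 0). The collar pushes it down: value in m, 0.005 when the collar lies on the shoulder. The spring pushes up with 6 N at 0 and 12 N at 0.005, so the collar rises again if let go.
- jar: Bystander: lidded clear jar, 52 mm across, 62 mm high. Origin: centre of the underside.
- blank: Bystander: flat steel ring blank, 42 mm across and 5 mm thick, hole 26 mm, smooth, lying flat on the bench. Origin: centre of the underside.
- graver: Bystander: short hand tool with a wooden handle, 130 mm long along x, handle 26 mm thick, lying on the bench. Origin: on the bench under the middle.
- steelblock: Bystander: square steel bench block, 60 x 60 x 22 mm. Origin: centre of the underside.
Things that resemble listed ones, but are neither listed nor needed, are in the scene too. Leave any purple look-alike of the collar alone. There is more than one size of the block; the job needs the larger.

How it is judged:
By the outcome, as a careful person would: the job done as asked, in the order asked, and still so for the second after the job is handed in, while the arm keeps its last pose, push and grip.
It also fails if it takes over 64 s, if anything falls off the work surface, if the arm or the gripper's body presses on something with over 40 N, if the wrist force passes 120 N, or if a joint passes its speed limit or range.

### The arm

A 7-joint arm with a two-finger parallel gripper is mounted at the origin on the work surface. World frame = base frame: x ahead of the robot, y to its left, z up, the work surface at z = 0. Lengths are in m, angles in rad, forces in N, time in s.
With the tool pointing down it reaches from about 0.4 to 0.85 m from the base axis. Payload 10.4 kg.
Tool frame: the origin (TCP) lies between the finger pads; the fingertips stand 14 mm ahead of it and the grasp point (between the pads) lies 5 mm behind it (r.finger_overhang is the z of the fingertips in the tool frame, in m); z points along the fingers, y is the line along which they close (so a half turn about z gives the same grasp; the last joint's range is limited). The gripper opens to 87 mm and grips with 3 to 60 N. Pads are 19 mm wide; open, the fingers measure 117 mm over their backs; the gripper's body (75 mm by 190 mm) begins 51 mm behind the grasp point.
Start: joints at [1.082, 0.332, -0.065, 1.46, 0.022, 1.35, -0.088], TCP at [0.281, -0.558, 0.237] pointing down, gripper open.
Joint ranges: [-2.6, 2.6], [-0.5, 2.12], [-1.47, 1.34], [0.16, 2.42], [-1.27, 4.41], [0.06, 2.06], [-2.6, 2.6]. Speed limits (rad/s): [2.22, 2.22, 2.79, 2.79, 3.14, 3.14, 3.14].

### API

Orientations are given as a unit quaternion [x, y, z, w].
In Python, from bench import r, optics gives the robot as it stands.
- The arm moves only by the shell command python3 -m pendant 'ROWS' [FORCE]. ROWS is JSON, a list of rows, each a list of 7 numbers: the closure, from -1 (fully open) to 1 (shut), then the shift along the tool's x, y, z scaled (see below), then the turn, a rotation vector about the tool's x, y, z scaled (see below). In form: [[grip, x, y, z, rx, ry, rz], ...]. A call has 1 to 8 rows; each row is the pose to reach, as a shift and turn from the pose commanded when the call began, along the tool's axes at that moment; what a row does not reach only later rows make up. The controller multiplies each number of a shift by 0.3 m and each number of a turn by 120 degrees. A row lasts 1/8 s, in which the tool goes at most 62.5 mm and 10.7 degrees, less where a joint would pass 70% of its speed; a pose out of reach is approached as far as the arm can. A call with a number of a shift or a turn outside -1 to 1 is refused whole. A call with a gripper value outside its range is refused whole. The fingers move at their own pace and stop on an object; FORCE is the grip in N (left out, the last holds). Time passes only in rows, so rows that repeat a pose let the fingers close. It gives the time, the measured TCP pose, the force, the opening and the grip force at its end, in the units of the state.
- r.read_state(): the state, without advancing time (a new reading comes with each control period).
- optics.camera(name): name is "scene" or "top" or "wrist"; returns a dict with "pixels" (400x640x3 uint8, red, green, blue), "vfov" (degrees; the focal length in pixels is half the picture's height over the tangent of half this angle, whatever the lens; pixels are square), "cx", "cy" (the principal point, pixels), "rvec" (rotation vector, rad) and "tvec" (3), from world to camera coordinates, as OpenCV has them. Camera axes: x right, y down, z forward; pixel columns grow to the right and rows downward; lengths in m; the calibration is good to about 2 mm. The wrist camera is an equidistant fisheye: a pixel r from the principal point sees the ray r / f radians off the axis. A picture is of the moment at which its call begins. There is no depth.
- r.close_job(): hands the job in; it is judged then, once.
The state is a dict: "time": time; "joint_positions": joint angles; "joint_vel": joint speeds; "joint_torque": joint torques, N m; "ee_pos": TCP position; "eef_rot": TCP orientation; "ft_force": force on the tool from outside, world axes, zero at the start; "torque": the same for the moment, N m; "width": finger opening in m; "grip_force": force on a finger pad.
Only numpy, scipy, OpenCV 4.12 (cv2) and the standard library are available. Lean on these libraries where they do the work, as an engineer would, in place of code of your own. Each camera call takes 0.05 s, during which the arm holds its last target. There are 200 camera calls.

## Working session

There is one attempt and no reset: what is moved stays moved. The work goes in short steps, Python scripts to look and compute and a shell command to move; the robot and the scene stay as the last step left them, time stands still between calls to the robot, and variables do not carry over. Pictures are saved under pics/ and viewed, at most 10 in all, crops included, and the job is handed in when it is done.

```bash
mkdir -p pics; ls; python3 - <<'E'
from bench import r, optics
import cv2
for n in ("scene","top"):
    c=optics.camera(n); cv2.imwrite(f"pics/{n}0.png",c["pixels"][:,:,::-1]); print(n,{k:v for k,v in c.items() if k!="pixels"})
s=r.read_state(); print(s)
E
```

```text
pics
scene {'vfov': 43.041494019350495, 'cx': 322.21541296432406, 'cy': 213.59248736448433, 'rvec': array([ 1.03793144,  2.6113073 , -0.81778005]), 'tvec': array([ 0.44400565, -0.27125954,  1.41911767])}
top {'vfov': 42.93433356228799, 'cx': 322.0547950948155, 'cy': 195.08267117339454, 'rvec': array([ 2.14732548, -2.2006447 ,  0.10648189]), 'tvec': array([-0.02331979,  0.59286339,  1.07941919])}
{'time': 0.1, 'joint_positions': array([ 1.08239923,  0.33277407, -0.06469825,  1.4608311 ,  0.02165897,
        1.34991395, -0.08851431]), 'joint_vel': array([-0.00106231, -0.00020324, -0.00020402, -0.00217274,  0.00011932,
        0.00019797,  0.00071953]), 'joint_torque': array([-2.22901572e-04, -6.24547362e+01,  2.36317719e-02, -3.90720606e+01,
       -6.14792691e-02,  3.66216945e-02,  2.63985527e-05]), 'ee_pos': array([ 0.28054515, -0.55813909,  0.23586765]), 'eef_rot': array([ 9.72999512e-01,  2.30806349e-01, -1.96780542e-04, -5.82660507e-04]), 'ft_force': array([-0.41013821,  0.19115937,  0.31368471]), 'torque': array([-0.04751317, -0.00707526,  0.00183711]), 'grip_force': 0.0, 'width': 0.08723692818409065}
```

View pics/scene0.png

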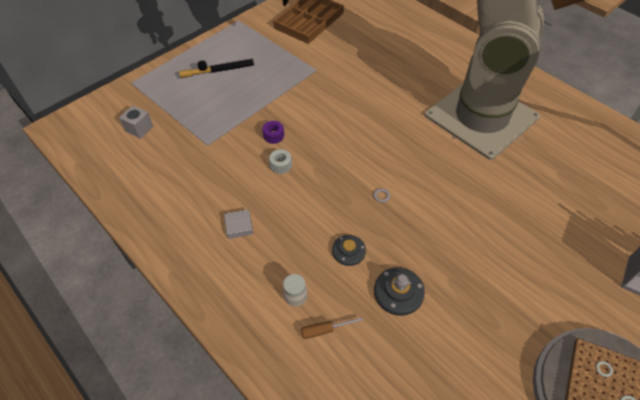

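View pics/top0.png

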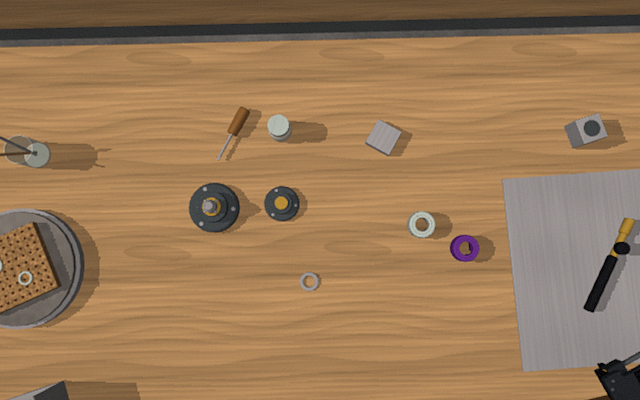

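The top view shows a silvery collar at (422,224) and a purple look-alike at (464,248). It also shows a large block at (213,207) and a smaller one at (281,203). In the scene view these are at (281,161), (273,131), (400,290) and (349,249). The silver collar and the larger block with the tall post fit the description. I'll confirm both in an enlarged composite.

```bash
python3 - <<'E'
import cv2, numpy as np
t=cv2.imread("pics/top0.png");s=cv2.imread("pics/scene0.png")
def crop(im,u,v): return cv2.resize(im[v-25:v+25,u-33:u+33],(396,300),interpolation=cv2.INTER_CUBIC)
cv2.imwrite("pics/comp.png",np.vstack([np.hstack([crop(t,435,232),crop(s,281,150)]),np.hstack([crop(t,213,207),crop(s,400,287)])]))
E
```

```text
(no output)
```

View pics/comp.png

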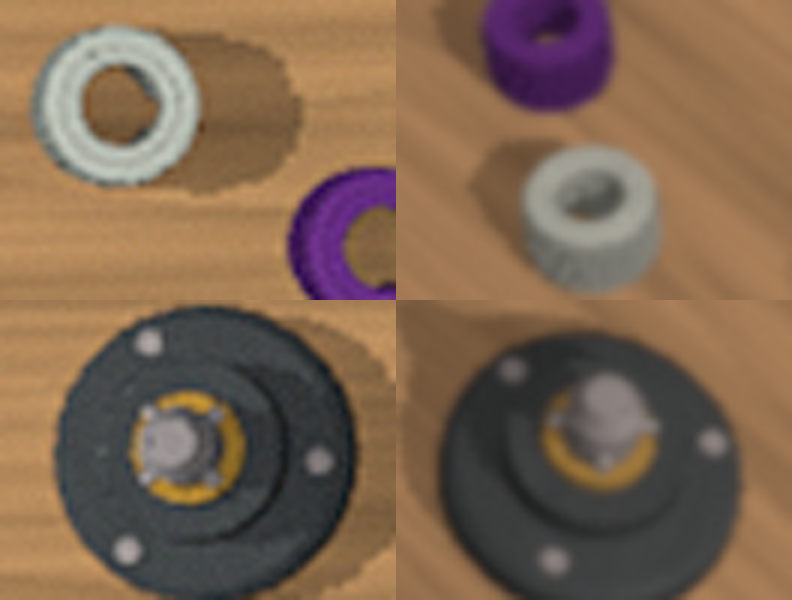

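The collar is silver and knurled, with its top-face centre at top (421.7,224) and scene (280,157). The large block has its post end at top (208.2,205.2) and scene (401.5,276), with four lugs on the diagonals of the top image. Next I triangulate.

```bash
cat > h.py <<'E'
import numpy as np, cv2
from scipy.spatial.transform import Rotation as R
def cam(c):
    f=200/np.tan(np.radians(c["vfov"]/2)); Rm=cv2.Rodrigues(np.array(c["rvec"]))[0]; return f,Rm,np.array(c["tvec"])
def ray(c,uv,fish=False):
    f,Rm,t=cam(c); d=np.array([uv[0]-c["cx"],uv[1]-c["cy"]])/f
    if fish:
        th=np.hypot(*d); v=np.array([*(d/th*np.sin(th)),np.cos(th)]) if th>1e-9 else np.array([0,0,1.])
    else: v=np.array([*d,1]); v/=np.linalg.norm(v)
    return -Rm.T@t, Rm.T@v
def tri(rays):
    A=sum(np.eye(3)-np.outer(d,d) for o,d in rays); b=sum((np.eye(3)-np.outer(d,d))@o for o,d in rays)
    p=np.linalg.solve(A,b); return p,[np.linalg.norm(np.cross(p-o,d)) for o,d in rays]
def atz(ry,z): o,d=ry; return o+d*(z-o[2])/d[2]
def proj(c,P,fish=False):
    f,Rm,t=cam(c); q=Rm@np.array(P)+t
    if fish:
        th=np.arctan2(np.hypot(q[0],q[1]),q[2]); k=th/np.hypot(q[0],q[1]); return f*k*q[:2]+[c["cx"],c["cy"]]
    return f*q[:2]/q[2]+[c["cx"],c["cy"]]
def tool(p,rot,target,yaw=None):
    "rows' shift for TCP to reach target, tool axes, /0.3"
    return R.from_quat(rot).inv().apply(np.array(target)-p)/0.3
E
python3 - <<'E'
from h import *
from bench import r,optics
t=optics.camera("top");s=optics.camera("scene");np.set_printoptions(precision=4,suppress=True)
for n,a,b,z in [("collar top",(421.7,224.1),(280.1,156.8),.034),("post",(208.2,205.2),(401.5,276.2),.068)]:
    A,B=ray(t,a),ray(s,b); print(n,*tri([A,B]),atz(A,z),atz(B,z))
for a in [(148,410),(217,412),(213,482),(147,480)]: print(atz(ray(t,(180+a[0]/6-.4,182+(a[1]-300)/6-.4)),.049))
A=ray(t,(180+206/6-.4,182+152/6-.4));print("foot",atz(A,.018))
A=ray(t,(464,248));print("purple",atz(A,.03))
print(R.from_quat(r.read_state()["eef_rot"]).as_matrix())
print([ (c,-cam(optics.camera(c))[1].T@cam(optics.camera(c))[2]) for c in ("wrist",)])
E
```

```text
collar top [ 0.5228 -0.25    0.0356] [np.float64(0.0009462177848567043), np.float64(0.0009462177848566404)] [ 0.5235 -0.251   0.034 ] [ 0.5214 -0.2503  0.034 ]
post [0.5721 0.2003 0.074 ] [np.float64(0.000509775114316332), np.float64(0.0005097751143163526)] [0.5729 0.2012 0.068 ] [0.5688 0.1991 0.068 ]
[0.5859 0.2138 0.049 ]
[0.5846 0.1892 0.049 ]
[0.5597 0.1908 0.049 ]
[0.561  0.2142 0.049 ]
foot [0.5728 0.1997 0.018 ]
purple [ 0.47   -0.3407  0.03  ]
[[ 0.8935  0.4491 -0.0004]
 [ 0.4491 -0.8935  0.0007]
 [-0.     -0.0008 -1.    ]]
[('wrist', array([ 0.3523, -0.5227,  0.3849]))]
```

```bash
python3 - <<'E'
from h import *
from bench import r
s=r.read_state();print(tool(s["ee_pos"],s["eef_rot"],[.5225,-.2505,.15]))
E
```

```text
[ 1.18106726 -0.55453689  0.28783018]
```

```bash
python3 -m pendant '[[-1,0.15,-0.07,0,0,0,0],[-1,0.33,-0.15,0,0,0,0],[-1,0.5,-0.23,0,0,0,0],[-1,0.68,-0.32,0,0,0,0],[-1,0.86,-0.4,0.05,0,0,0],[-1,0.99,-0.465,0.1,0,0,0]]' && python3 - <<'E'
from h import *
from bench import r
s=r.read_state();print(tool(s["ee_pos"],s["eef_rot"],[.5225,-.2505,.13]),s["joint_positions"])
E
```

```text
time: 1.05
ee_pos: [0.4851, -0.2979, 0.2065]
eef_rot: [0.973, 0.232, 0.001, 0.0]
ft_force: [0.9, -0.2, 0.1]
width: 0.0874
grip_force: 0.0
[ 0.18220228 -0.08486293  0.25513412] [ 0.70068662  0.24221534 -0.26852919  1.64403379  0.06640146  1.26334122
 -0.68334694]
```

```bash
python3 -m pendant '[[-1,0.1,-0.045,0.1,0,0,0],[-1,0.182,-0.085,0.2,0,0,0],[-1,0.182,-0.085,0.2,0,0,0]]' && python3 - <<'E'
from h import *
from bench import r,optics
c=optics.camera("wrist"); s=r.read_state();print(s["ee_pos"],s["joint_positions"])
im=c["pixels"][:,:,::-1].copy(); print(proj(c,[.5225,-.2505,.034],True),c["cx"],c["cy"])
cv2.imwrite("pics/w1.png",im)
E
```

```text
time: 1.42
ee_pos: [0.5207, -0.2501, 0.1442]
eef_rot: [0.973, 0.233, -0.001, -0.002]
ft_force: [-0.8, -0.1, 1.1]
width: 0.0868
grip_force: 0.0
[ 0.52057066 -0.25221936  0.14577159] [ 0.62171604  0.31629296 -0.2978732   1.68707219  0.09960088  1.15503851
 -0.80594267]
[322.97806538 203.50332549] 321.26560362325057 204.4652682697726
```

View pics/w1.png

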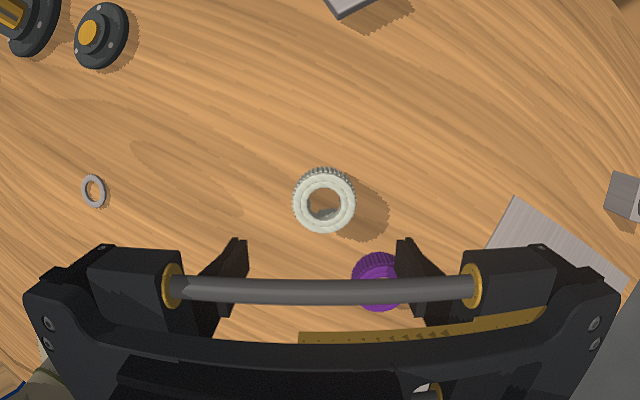

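The wrist view shows the collar's top-face centre at (324.5,203), against a predicted (323,203.5), so it agrees. I refine the position and average the pose.

```bash
python3 - <<'E'
from h import *
from bench import r,optics
P=[];Q=[]
for i in range(4):
    c=optics.camera("wrist"); s=r.read_state();P.append(s["ee_pos"]);Q.append(s["eef_rot"])
p=np.mean(P,0);q=np.mean(Q,0);q/=np.linalg.norm(q);print(np.array(P),p)
t=optics.camera("top");sc=optics.camera("scene")
W=ray(c,(324.5,203),True);T=ray(t,(421.7,224.1));S=ray(sc,(280.1,156.8))
print(atz(W,.034),tri([W,T,S])); X=tri([W,T,S])[0]
print(tool(p,q,[X[0],X[1],.018]),R.from_quat(q).as_matrix())
E
```

```text
[[ 0.52062242 -0.2535852   0.14683281]
 [ 0.52064027 -0.25433327  0.1473989 ]
 [ 0.52068177 -0.25456904  0.14765597]
 [ 0.52070703 -0.25456189  0.14771117]] [ 0.52066287 -0.25426235  0.14739971]
[ 0.52308335 -0.25691744  0.034     ] (array([ 0.52206497, -0.25366188,  0.0314414 ]), [np.float64(0.003619940259582367), np.float64(0.0026178065979626593), np.float64(0.002478082946920858)])
[ 4.95147032e-03 -2.30479295e-04  4.31333859e-01] [[ 8.94010263e-01  4.48045746e-01  8.12026055e-04]
 [ 4.48046390e-01 -8.94009771e-01 -9.80639432e-04]
 [ 2.86587902e-04  1.24052706e-03 -9.99999189e-01]]
```

```bash
python3 -m pendant '[[-1,0.01,-0.006,0.12,0,0,0],[-1,0.01,-0.006,0.24,0,0,0],[-1,0.01,-0.006,0.34,0,0,0],[-1,0.01,-0.006,0.4,0,0,0],[-1,0.01,-0.006,0.432,0,0,0],[-1,0.01,-0.006,0.432,0,0,0],[-1,0.01,-0.006,0.432,0,0,0]]' && python3 -m pendant '[[1,0,0,0,0,0,0],[1,0,0,0,0,0,0],[1,0,0,0,0,0,0],[1,0,0,0,0,0,0],[1,0,0,0,0,0,0],[1,0,0,0,0,0,0]]' 40
```

```text
time: 2.65
ee_pos: [0.5234, -0.2504, 0.018]
eef_rot: [0.973, 0.231, 0.001, 0.001]
ft_force: [0.1, -0.0, 0.0]
width: 0.0868
grip_force: 0.0
time: 3.4
ee_pos: [0.5227, -0.2502, 0.017]
eef_rot: [0.973, 0.231, 0.0, 0.0]
ft_force: [-0.2, 0.7, 1.3]
width: 0.0557
grip_force: 40.0
```

```bash
python3 -m pendant '[[1,0,0,-0.05,0,0,0],[1,0,0,-0.18,0,0,0],[1,0,0,-0.32,0,0,0],[1,0.05,-0.08,-0.44,0,0,0],[1,0.14,-0.22,-0.46,0,0,0],[1,0.24,-0.37,-0.46,0,0,0],[1,0.34,-0.52,-0.46,0,0,0],[1,0.42,-0.648,-0.46,0,0,0]]' && python3 -m pendant '[[1,0.1,-0.15,0,0,0,0],[1,0.2,-0.3,0,0,0,0],[1,0.3,-0.46,0,0,0,0],[1,0.37,-0.57,0,0,0,0],[1,0.402,-0.62,0,0,0,0],[1,0.402,-0.62,0,0,0,0],[1,0.402,-0.62,0,0,0,0],[1,0.402,-0.62,0,0,0,0]]' && python3 - <<'E'
from h import *
from bench import r,optics
for i in range(3):
    c=optics.camera("scene"); s=r.read_state();print(s["ee_pos"])
print(s["joint_positions"],s["width"],s["ft_force"],proj(c,[.5728,.2002,.068]))
t=optics.camera("top")
def crop(im,u,v): return cv2.resize(im[v-50:v+50,u-66:u+66],(396,300),interpolation=cv2.INTER_CUBIC)
cv2.imwrite("pics/c2.png",np.hstack([crop(t["pixels"],210,205),crop(c["pixels"],400,270)])[:,:,::-1])
E
```

```text
time: 4.4
ee_pos: [0.5478, -0.0175, 0.1559]
eef_rot: [0.973, 0.231, 0.0, 0.0]
ft_force: [1.2, -0.5, -1.7]
width: 0.056
grip_force: 40.0
time: 5.4
ee_pos: [0.5725, 0.1985, 0.155]
eef_rot: [0.973, 0.23, -0.0, 0.0]
ft_force: [0.3, 0.5, -1.8]
width: 0.0559
grip_force: 40.0
[0.5724351  0.1988648  0.15503497]
[0.57236487 0.19926077 0.15503887]
[0.57228006 0.19955364 0.15503398]
[ 0.01209783  0.39851522 -0.53300795  1.59375851  0.21297946  1.20763493
 -1.66885208] 0.05579823837228632 [ 0.59014398  0.05788328 -2.26181949] [400.62862929 277.70720589]
```

View pics/c2.png

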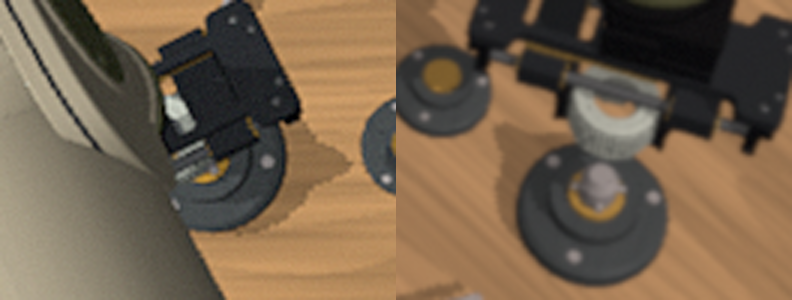

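The collar is held level over the post and closely aligned with it. I come down to just above the post end and look with the wrist camera.

```bash
python3 -m pendant '[[1,0.003,-0.001,0.08,0,0,0],[1,0.003,-0.001,0.15,0,0,0],[1,0.003,-0.001,0.2,0,0,0],[1,0.003,-0.001,0.217,0,0,0],[1,0.003,-0.001,0.217,0,0,0],[1,0.003,-0.001,0.217,0,0,0]]' && python3 - <<'E'
from h import *
from bench import r,optics
c=optics.camera("scene"); w=optics.camera("wrist"); s=r.read_state();print(s["ee_pos"],s["ft_force"])
def crop(im,u,v,a,b): return cv2.resize(im[v-b:v+b,u-a:u+a],(396,300),interpolation=cv2.INTER_CUBIC)
uv=proj(w,s["ee_pos"]+[0,0,.016],True);print(uv)
cv2.imwrite("pics/c3.png",np.hstack([crop(w["pixels"],int(uv[0]),int(uv[1]),66,50),crop(c["pixels"],400,270,33,25)])[:,:,::-1])
E
```

```text
time: 6.35
ee_pos: [0.5732, 0.2014, 0.0907]
eef_rot: [0.973, 0.231, 0.001, -0.0]
ft_force: [-0.4, -0.1, -2.4]
width: 0.0557
grip_force: 40.0
[0.57319762 0.20132152 0.0905704 ] [ 0.18794204 -0.61844539 -1.44660688]
[321.11048701 280.33935521]
```

View pics/c3.png

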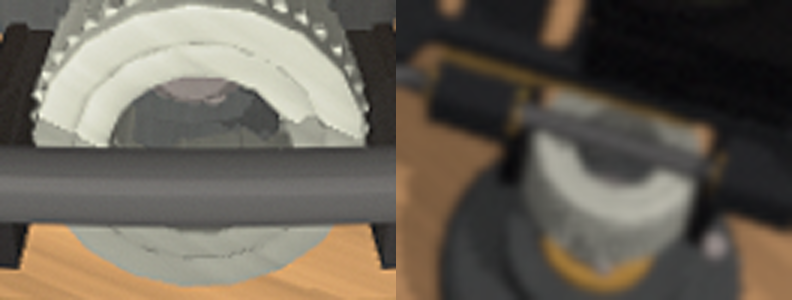

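```bash
python3 - <<'E'
from h import *
from bench import r,optics
w=optics.camera("wrist"); s=r.read_state();p=s["ee_pos"];Rm=R.from_quat(s["eef_rot"]).as_matrix();print(p,s["ft_force"])
for n,uv,z in [("tip low edge",(321-66+193/3-.3,280-50+100/3-.3),.068),("collar far rim",(321-66+200/3-.3,280-50+5/3-.3),p[2]+.016),("bore top far rim",(321-66+200/3-.3,280-50+78/3-.3),p[2]+.016),("collar near rim",(321-66+203/3-.3,280-50+285/3-.3),p[2]+.016),("L",(321-66+35/3,280-50+130/3),p[2]+.016),("R",(321-66+368/3,280-50+130/3),p[2]+.016)]:
    X=atz(ray(w,uv,True),z); print(n,X,"tool",Rm.T@(X-p)*1000)
E
```

```text
[0.57309476 0.20131901 0.09044094] [-0.10899568  0.98710722 -2.67364307]
tip low edge [0.56319396 0.19774862 0.068     ] tool [-10.47063597  -1.26321157  22.43076421]
collar far rim [0.59672274 0.2129604  0.10644094] tool [ 26.35432902   0.21628447 -15.9751747 ]
bore top far rim [0.58548657 0.20732928 0.10644094] tool [ 13.78608465   0.20045991 -15.98699389]
collar near rim [0.54787015 0.1878716  0.10644094] tool [-28.56195116   0.68876826 -16.02667218]
L [0.56427682 0.22704656 0.10644094] tool [  3.69268589 -26.94263352 -16.0037919 ]
R [0.58891289 0.17778049 0.10644094] tool [  3.57494306  28.13973928 -15.98906899]
```

In the wrist crop the collar's centre is at tool (-1.1, 0.5) mm and the post tip at about (-2.0, -1.3) mm. I shift to match and descend slowly.

```bash
python3 -m pendant '[[1,-0.003,-0.005,0,0,0,0],[1,-0.003,-0.005,0.015,0,0,0],[1,-0.003,-0.005,0.03,0,0,0],[1,-0.003,-0.005,0.04,0,0,0],[1,-0.003,-0.005,0.05,0,0,0],[1,-0.003,-0.005,0.05,0,0,0],[1,-0.003,-0.005,0.05,0,0,0]]'; python3 -m pendant '[[1,0,0,0.01,0,0,0],[1,0,0,0.02,0,0,0],[1,0,0,0.02,0,0,0],[1,0,0,0.02,0,0,0]]'; python3 -c "
from bench import r;print(r.read_state()['torque'],r.read_state()['joint_positions'])"
```

```text
time: 7.38
ee_pos: [0.5714, 0.2021, 0.0749]
eef_rot: [0.973, 0.231, 0.0, 0.0]
ft_force: [-0.7, 0.6, -1.7]
width: 0.0556
grip_force: 40.0
time: 7.88
ee_pos: [0.5714, 0.2021, 0.069]
eef_rot: [0.973, 0.231, 0.0, 0.0]
ft_force: [-0.4, -0.4, 0.8]
width: 0.056
grip_force: 40.0
[-0.1076563   0.19918425 -0.0058741 ] [-0.01096693  0.4877099  -0.51092329  1.67018424  0.26700776  1.05348587
 -1.71023833]
```

```bash
python3 -m pendant '[[1,0,0,0.004,0,0,0],[1,0,0,0.008,0,0,0],[1,0,0,0.008,0,0,0]]'
```

```text
time: 8.25
ee_pos: [0.5716, 0.2022, 0.0685]
eef_rot: [0.973, 0.231, 0.0, 0.0]
ft_force: [-8.0, -3.6, 19.9]
width: 0.0553
grip_force: 40.0
```

```bash
python3 -m pendant '[[1,-0.001,0,-0.001,0,0,0.04],[1,-0.001,0,-0.001,0,0,0.08],[1,-0.001,0,-0.001,0,0,0.12],[1,-0.001,0,-0.001,0,0,0.12]]'; python3 -c "
from bench import r;s=r.read_state();print(s['torque'],s['joint_positions'][6])"
```

```text
time: 8.75
ee_pos: [0.5727, 0.2025, 0.0686]
eef_rot: [0.994, 0.106, 0.002, -0.0]
ft_force: [-0.4, -1.0, 10.9]
width: 0.0561
grip_force: 40.0
[-0.18120857  0.04345874 -0.0938722 ] -1.9455364803799062
```

The turn in + lowers joint 7, so I turn the other way, where there is more range.

```bash
python3 -m pendant '[[1,0,0,0,0,0,-0.06],[1,0,0,0,0,0,-0.12],[1,0,0,0,0,0,-0.16],[1,0,0,0,0,0,-0.2],[1,0,0,0,0,0,-0.24],[1,0,0,0,0,0,-0.24]]'; python3 -c "
from bench import r;s=r.read_state();print(s['torque'],s['joint_positions'][6])"
```

```text
time: 9.5
ee_pos: [0.5724, 0.2032, 0.0687]
eef_rot: [0.936, 0.352, 0.002, -0.0]
ft_force: [-1.8, 1.3, 11.8]
width: 0.0562
grip_force: 40.0
[0.1601438  0.21380037 0.13194447] -1.4771368373263247
```

```bash
python3 -m pendant '[[1,0,0,0,0,0,-0.04],[1,0,0,0,0,0,-0.08],[1,0,0,0,0,0,-0.12],[1,0,0,0,0,0,-0.12]]'; python3 -c "
from bench import r;s=r.read_state();print(s['torque'],s['joint_positions'][6])"
```

```text
time: 10.0
ee_pos: [0.5722, 0.2035, 0.0685]
eef_rot: [0.885, 0.466, 0.002, -0.0]
ft_force: [-0.6, 1.6, 9.8]
width: 0.0558
grip_force: 40.0
[0.39444484 0.2168745  0.05357267] -1.2449249123796802
```

```bash
python3 -m pendant '[[1,0,0,0,0,0,-0.04],[1,0,0,0,0,0,-0.08],[1,0,0,0,0,0,-0.12],[1,0,0,0,0,0,-0.12]]'; python3 -c "
from bench import r;s=r.read_state();print(s['torque'],s['joint_positions'][6])"
```

```text
time: 10.5
ee_pos: [0.5711, 0.202, 0.0665]
eef_rot: [0.82, 0.573, 0.0, -0.0]
ft_force: [0.6, 0.7, -1.4]
width: 0.056
grip_force: 40.0
[ 0.11832189 -0.14333163  0.05302971] -1.0149255395768004
```

The collar has dropped past the lugs: z is 2 mm lower and the force is gone. I lower it to the plate.

```bash
python3 -m pendant '[[1,0,0,0.007,0,0,0],[1,0,0,0.014,0,0,0],[1,0,0,0.02,0,0,0],[1,0,0,0.025,0,0,0],[1,0,0,0.025,0,0,0]]' 60; python3 -c "
from bench import r;s=r.read_state();print(s['torque'],s['joint_positions'][6])"
```

```text
time: 11.12
ee_pos: [0.5711, 0.2021, 0.0591]
eef_rot: [0.82, 0.573, 0.0, -0.0]
ft_force: [1.9, 1.7, -1.5]
width: 0.0556
grip_force: 60.0
[ 0.26384493 -0.52143675  0.03555428] -1.0190049920903026
```

Free fall through the lugs. Now I press against the spring.

```bash
python3 -m pendant '[[1,0,0,0.005,0,0,0],[1,0,0,0.01,0,0,0],[1,0,0,0.015,0,0,0],[1,0,0,0.018,0,0,0],[1,0,0,0.018,0,0,0]]'; python3 -m pendant '[[1,0,0,0.004,0,0,0],[1,0,0,0.007,0,0,0],[1,0,0,0.007,0,0,0]]'
```

```text
time: 11.75
ee_pos: [0.5712, 0.2021, 0.0546]
eef_rot: [0.82, 0.573, 0.0, 0.0]
ft_force: [-0.9, -1.5, 7.2]
width: 0.0555
grip_force: 60.0
time: 12.12
ee_pos: [0.5712, 0.2021, 0.053]
eef_rot: [0.82, 0.573, 0.0, 0.0]
ft_force: [-4.2, -1.7, 12.3]
width: 0.0553
grip_force: 60.0
```

```bash
python3 -m pendant '[[1,0,0,0.003,0,0,0],[1,0,0,0.005,0,0,0],[1,0,0,0.005,0,0,0],[1,0,0,0.005,0,0,0]]'; python3 - <<'E'
from h import *
from bench import r,optics
w=optics.camera("wrist");c=optics.camera("scene");s=r.read_state();print(s["ee_pos"],s["ft_force"],s["torque"])
def crop(im,u,v,a,b): return cv2.resize(im[v-b:v+b,u-a:u+a],(396,300),interpolation=cv2.INTER_CUBIC)
cv2.imwrite("pics/c4.png",np.hstack([crop(w["pixels"],321,280,100,76),crop(c["pixels"],400,280,33,25)])[:,:,::-1])
E
```

```text
time: 12.62
ee_pos: [0.5712, 0.2021, 0.0529]
eef_rot: [0.82, 0.573, 0.0, 0.001]
ft_force: [-9.9, -4.4, 26.8]
width: 0.0559
grip_force: 60.0
[0.57124934 0.20211818 0.05294838] [-10.20891384  -4.85456021  28.81406885] [-0.99785273  2.39567968  0.04120874]
```

View pics/c4.png

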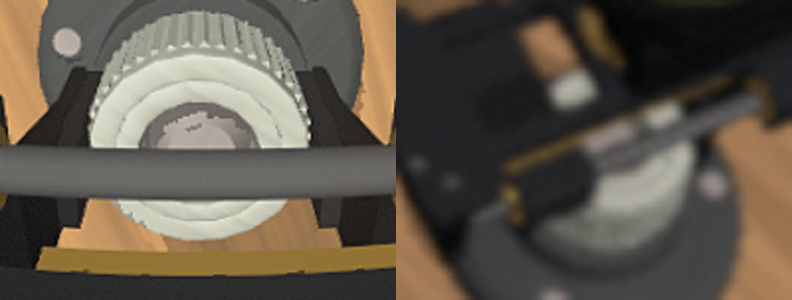

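The collar is flat on the shoulder and the post end shows inside the bore. z has stopped at 0.053, which equals the bench-grip offset of 0.017 plus the 0.036 shoulder height. Over the same press the force rose from 12 N, the spring's limit, to 28 N, so it is hard on the shoulder. I hand in while still pressing.

```bash
python3 -c "
from bench import r;s=r.read_state();print(s['ee_pos'],s['ft_force']);print(r.close_job())"
```

```text
[0.57124934 0.20211818 0.05294838] [-10.20891384  -4.85456021  28.81406885]
the job is handed in; nothing more can be done
None
```

The collar is on the larger block's post, past the lugs and pressed flat on the shoulder with about 28 N; I handed the job in at about 13 s with the gripper still holding it down.

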